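# Weigh two capsules and mount the filled one on the drive

### The arm

A 6-joint arm with a two-finger parallel gripper is mounted at the origin on a cart in front of the work surface, level with it; the furniture and walls round the work are solid. World frame = base frame: x ahead of the robot, y to its left, z up, the work surface at z = 0. Lengths are in m, angles in rad, forces in N, time in s.
With the tool pointing down it reaches from about 0.4 to 0.825 m from the base axis. Payload 7 kg.
Tool frame: the origin (TCP) lies at the very end of the fingers, on their centre line; the grasp point (between the pads) lies 19 mm behind it (arm.grip_point_offset is the distance from the TCP to the grasp point, in m); z points along the fingers, y is the line along which they close (so a half turn about z gives the same grasp; the last joint's range is limited). The gripper opens to 88 mm and grips with 3 to 60 N. Pads are 19 mm wide; open, the fingers measure 130 mm over their backs; the gripper's body (78 mm by 193 mm) begins 47 mm behind the grasp point.
Start: joints at [1.474, 0.359, 0.012, 0, -1.224, -0.288], TCP at [0.253, 0.626, 0.227] pointing down, gripper open.
Joint ranges: [-3.07, 3.07], [-1.43, 2.12], [-1.02, 1.25], [-3.03, 1.67], [-3.05, -0], [-3.03, 3.03]. Speed limits (rad/s): [2.39, 2.39, 3.01, 3.14, 3.14, 3.14].

### API

Orientations are given as [roll, pitch, yaw] about the fixed x, y, z axes, in that order (R = Rz(yaw) Ry(pitch) Rx(roll)).
In Python, from station import arm, cams gives the robot as it stands.
- The arm moves only by the shell command python3 -m handwheel 'ROWS' [FORCE]. ROWS is JSON, a list that holds one entry, the list of rows, each a list of 7 numbers: the shift along the tool's x, y, z normalised to -1 to 1, where 1 is 0.08 m, then the turn, a rotation vector about the tool's x, y, z normalised to -1 to 1, where 1 is 0.5 rad, then the closure in counts, from 0 (fully open) to 255 (shut). In form: [[[x, y, z, wx, wy, wz, hand], ...]]. A call has 1 to 5 rows; each row is the pose to reach, as a shift and turn from the pose commanded when the call began, along the tool's axes at that moment; what a row does not reach only later rows make up. A row lasts 1/8 s, in which the tool goes at most 62.5 mm and 10.7 degrees, less where a joint would pass 70% of its speed; a pose out of reach is approached as far as the arm can. A call with a number of a shift or a turn outside -1 to 1 is refused whole. A call with a gripper value outside its range is refused whole. The fingers move at their own pace and stop on an object; FORCE is the grip in N (left out, the last holds). Time passes only in rows, so rows that repeat a pose let the fingers close. It gives the time, the measured TCP pose, the force, the opening and the grip force at its end, in the units of the state.
- arm.get_state(): the state, without advancing time (a new reading comes with each control period).
- cams.grab_frame(name): name is "side" or "top" or "wrist"; returns the picture (420x560x3 uint8, blue, green, red); there is no depth.
- cams.camera_info(name): a dict with "camera_matrix" (3x3 intrinsics, pixels), "dist_coeffs" ([k1, k2, p1, p2, k3] as OpenCV has them; the pictures are not rectified), "R" (3x3) and "t" (3): a world point X has camera coordinates R X + t; the wrist camera has in their place "hand_eye" (4x4, takes a point from camera to tool coordinates, whose origin is the TCP and whose axes are the flange's). Camera axes: x right, y down, z forward; pixel columns grow to the right and rows downward; lengths in m; the calibration is good to about 2 mm. A picture is of the moment at which its call begins: read the wrist's pose just before it. camera_info takes no time and is no camera call.
- arm.job_done(): hands the job in; it is judged then, once.
The state is a dict: "t": time; "q": joint angles; "qd": joint speeds; "joint_efforts": joint torques, N m; "eef_pos": TCP position; "ee_rot": TCP orientation; "force": force on the tool from outside, world axes, zero at the start; "moment": the same for the moment, N m; "width": finger opening in m; "gripper_force": force on a finger pad.
Only numpy, scipy, OpenCV 4.12 (cv2) and the standard library are available. Lean on these libraries where they do the work, as an engineer would, in place of code of your own. Each camera call takes 0.05 s, during which the arm holds its last target. There are 200 camera calls.

### The job

One of the two look-alike aluminium capsules is filled and the other is an empty dummy: set them on opposite pans of the beam balance, let go, and see which side drops. Leave the lighter one standing on its pan and mount the one whose side dropped upright in the round cup of the white drive head: rest it lightly on the sprung key in the cup and turn it until its bottom slot falls over the key and it sits flat on the cup's floor, then let go. Be gentle with the drive (never push or twist on it with more than 30 N), do not go on turning once the capsule has dropped in, and leave the jar, amber bottle, timer and stopper where they are.

Things in the scene. Friction and masses are not known exactly. Their poses are not given: they have to be found in the camera images.
- nest: The drive head, a white block 66 x 66 x 30 mm fixed to the worktop, with a steel cup on top; origin at the centre of its underside, z up, +x toward a small black index mark on its top.
- seat (a point): Centre of the cup's flat floor (level with the drive head's top, 30 mm over the worktop); axes as the drive head's. The cup is 41 mm wide inside, its rim 14 mm above the floor, mouth flared. In mid-floor stands the key, a bar 20 mm long, 5 mm wide, 6 mm high. The key's direction is not measured: anywhere within 0.6 rad either side of this x axis; it cannot turn.
- drive (a joint): How far the sprung key is pressed down (m): 0 fully up, 0.006 flush with the floor. It starts to sink at 4 N and is flush at 10 N (1 N per mm), and comes up again when let go, so a capsule whose slot is not over the key stands 6 mm too high.
- cap_a_mid (a point): Centre (half-way up, 26 mm above its foot) of a closed aluminium can, 36 mm in diameter, 52 mm high. z up its axis; x along the slot that crosses its whole underside (9 mm wide, 9 mm deep). The two capsules look the same; either may be the filled one (about 0.2 kg; the dummy about 0.1 kg). Its content rattles a little.
- cap_b_mid (a point): The same point of the other, identical-looking capsule; axes likewise.
- pan_left (a point): Centre of the upper surface of the balance's left (+y) pan, a dish 50 mm wide inside with a rim 4 mm high; moves and tilts with the beam; about 69 mm above the worktop when level. The point's y runs along the beam toward the left pan.
- pan_right (a point): The same for the right (-y) pan, 160 mm from the left one.
- beam (a joint): Tilt of the balance beam (rad): 0 level, positive when the left pan is down, negative when the right pan is down; stops at +0.12 and -0.12 (a pan then lies about 10 mm below or above level). The empty beam floats level and moves slowly under load.
- jar: Bystander: low sample jar with a grey lid, 49 mm wide, 40 mm high; origin at the centre of its underside.
- amber_bottle: Bystander: amber bottle with a black cap, 62 mm wide, 138 mm high; origin at the centre of its underside.
- timer: Bystander: flat white timer 56 x 66 x 16 mm; origin at the centre of its underside.
- stopper: Bystander: black rubber stopper 34 mm wide, 28 mm high; origin at the centre of its underside.

How it is judged:
On the way:
1. the two capsules stand on opposite pans of the balance, let go, and the beam has dropped to one side ((((horizontal distance between cap_a_mid and pan_left below 0.014 m and distance between cap_a_mid and pan_left below 0.032 m and angle between cap_a_mid's own z axis and vertical below 0.22 rad) and (horizontal distance between cap_b_mid and pan_right below 0.014 m and distance between cap_b_mid and pan_right below 0.032 m and angle between cap_b_mid's own z axis and vertical below 0.22 rad)) or ((horizontal distance between cap_a_mid and pan_right below 0.014 m and distance between cap_a_mid and pan_right below 0.032 m and angle between cap_a_mid's own z axis and vertical below 0.22 rad) and (horizontal distance between cap_b_mid and pan_left below 0.014 m and distance between cap_b_mid and pan_left below 0.032 m and angle between cap_b_mid's own z axis and vertical below 0.22 rad))) and (value of joint beam above 0.09 rad or value of joint beam below -0.09 rad) and linear speed of each of cap_a, cap_b below 0.03 m/s and contact force between the fingers and cap_a below 0.3 N and contact force between the fingers and cap_b below 0.3 N), for 0.3 s.
At the end, for the whole second after the job is handed in: The filled capsule stands upright (0.06 rad) in the cup, within 4 mm of its centre, slot over the key, foot within 2.5 mm of the floor and bearing its weight on it; the lighter one stands on a pan, within 14 mm of its centre; both let go and at rest ((((horizontal distance between cap_a_mid and seat below 0.004 m and z of cap_a_mid in the frame of seat below 0.0285 m and angle between cap_a_mid's own z axis and vertical below 0.06 rad and contact force between cap_a and nest above 1.45 N and (linear speed of cap_a below 0.03 m/s and contact force between the fingers and cap_a below 0.3 N)) and ((horizontal distance between cap_b_mid and pan_left below 0.014 m and distance between cap_b_mid and pan_left below 0.032 m and angle between cap_b_mid's own z axis and vertical below 0.22 rad) or (horizontal distance between cap_b_mid and pan_right below 0.014 m and distance between cap_b_mid and pan_right below 0.032 m and angle between cap_b_mid's own z axis and vertical below 0.22 rad)) and (linear speed of cap_b below 0.03 m/s and contact force between the fingers and cap_b below 0.3 N)) or ((horizontal distance between cap_b_mid and seat below 0.004 m and z of cap_b_mid in the frame of seat below 0.0285 m and angle between cap_b_mid's own z axis and vertical below 0.06 rad and contact force between cap_b and nest above 1.45 N and (linear speed of cap_b below 0.03 m/s and contact force between the fingers and cap_b below 0.3 N)) and ((horizontal distance between cap_a_mid and pan_left below 0.014 m and distance between cap_a_mid and pan_left below 0.032 m and angle between cap_a_mid's own z axis and vertical below 0.22 rad) or (horizontal distance between cap_a_mid and pan_right below 0.014 m and distance between cap_a_mid and pan_right below 0.032 m and angle between cap_a_mid's own z axis and vertical below 0.22 rad)) and (linear speed of cap_a below 0.03 m/s and contact force between the fingers and cap_a below 0.3 N)))); the robot touches nothing.
It fails at once if the drive key or drive head is pushed or twisted with more than 30 N (contact force between anything else and drive above 30 N or contact force between anything else and nest above 30 N).
It fails at once if a bystander (jar, amber bottle, timer, stopper) is moved by more than 20 mm (distance of any of jar, amber_bottle, timer, stopper from where it was at the start of the episode above 0.02 m).
It also fails if it takes over 72 s, if anything falls off the work surface, if the arm or the gripper's body presses on something with over 40 N, if the wrist force passes 120 N, or if a joint passes its speed limit or range.

## Working session

There is one attempt and no reset: what is moved stays moved. The work goes in short steps, Python scripts to look and compute and a shell command to move; the robot and the scene stay as the last step left them, time stands still between calls to the robot, and variables do not carry over. Pictures are saved under pics/ and viewed, at most 10 in all, crops included, and the job is handed in when it is done.

```bash
ls; mkdir -p pics; python3 - <<'E'
from station import arm,cams
import cv2,json
s=arm.get_state();print(s)
for n in("top","side"):
    cv2.imwrite(f"pics/{n}0.png",cams.grab_frame(n))
for n in("top","side","wrist"):
    print(n,cams.camera_info(n))
print(arm.grip_point_offset)
E
```

```text
pics
{'t': 0.0, 'q': array([ 1.47411081e+00,  3.59339282e-01,  1.10229848e-02, -3.65006244e-04,
       -1.22410219e+00, -2.88087612e-01]), 'qd': array([-0.00179287, -0.00046217,  0.00011434, -0.00105637,  0.00055049,
        0.00025775]), 'joint_efforts': array([ 9.25763197e-04, -5.82718277e+01,  2.93066847e+01,  6.99723423e+00,
        7.01499768e-03, -1.58854350e-04]), 'eef_pos': array([0.25320218, 0.62515609, 0.22563519]), 'ee_rot': array([ 3.13993985e+00, -1.31944429e-04, -3.84897324e-01]), 'force': array([ 0.30286561, -0.56009102, -0.14906562]), 'moment': array([ 0.02514576, -0.00301237, -0.01597318]), 'gripper_force': 0.0, 'width': 0.0879538971135894}
top {'camera_matrix': array([[401.2282409 ,   0.        , 288.54150525],
       [  0.        , 401.2282409 , 206.04019277],
       [  0.        ,   0.        ,   1.        ]]), 'dist_coeffs': array([-0.05665995,  0.        ,  0.        ,  0.        ,  0.        ]), 'R': array([[ 0.01006888, -0.999905  , -0.00941324],
       [-0.98918664, -0.00858261, -0.14641086],
       [ 0.14631616,  0.01078564, -0.98917908]]), 't': array([0.009
[... 429 characters left out ...]
1196, -0.46549786]]), 't': array([0.28249847, 0.2609249 , 1.58094407])}
wrist {'camera_matrix': array([[330.77468927,   0.        , 281.1937808 ],
       [  0.        , 330.77468927, 206.68849351],
       [  0.        ,   0.        ,   1.        ]]), 'dist_coeffs': array([-0.03397479,  0.        ,  0.        ,  0.        ,  0.        ]), 'hand_eye': array([[-6.16140549e-04, -9.65577868e-01, -2.60113440e-01,
         7.05553910e-02],
       [ 9.99999587e-01, -7.68639796e-04,  4.84562740e-04,
         2.29340081e-04],
       [-6.67816598e-04, -2.60113034e-01,  9.65577943e-01,
        -1.58992414e-01],
       [ 0.00000000e+00,  0.00000000e+00,  0.00000000e+00,
         1.00000000e+00]])}
0.0188
```

View pics/top0.png

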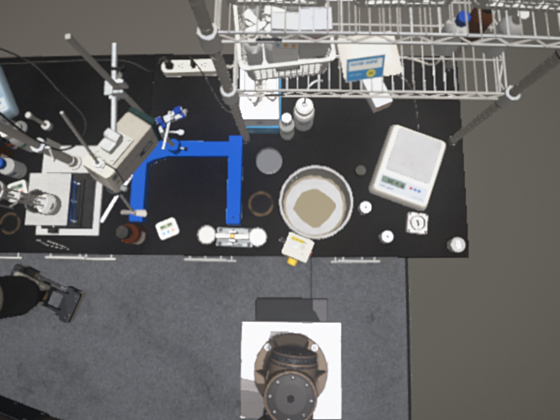

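View pics/side0.png

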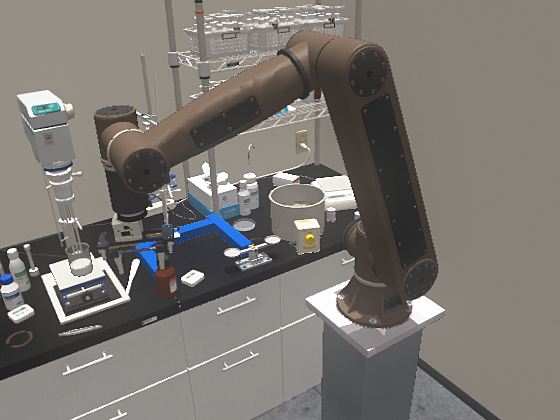

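The top view shows the balance (pans near (207,235) and (258,236)), small cylinders at (366,207) and (387,237), the drive head at (417,223), the jar at (457,244), the stopper at (361,170), the timer at (167,228) and the bottle at (130,232). The side view is mostly blocked by the arm. I'll enlarge the top view.

```bash
cat > h.py <<'E'
import numpy as np,cv2
from station import arm,cams
from scipy.spatial.transform import Rotation as Ro
def ray(name,uv,st=None):
    i=cams.camera_info(name)
    p=cv2.undistortPoints(np.array([[uv]],float),i["camera_matrix"],i["dist_coeffs"])[0,0]
    d=np.array([p[0],p[1],1.])
    if name=="wrist":
        T=Ro.from_euler("xyz",st["ee_rot"]).as_matrix();H=i["hand_eye"]
        return T@H[:3,3]+st["eef_pos"],T@H[:3,:3]@d
    return -i["R"].T@i["t"],i["R"].T@d
def at(name,uv,z,st=None):
    o,d=ray(name,uv,st);return o+d*(z-o[2])/d[2]
def proj(name,X,st=None):
    i=cams.camera_info(name)
    if name=="wrist":
        T=np.eye(4);T[:3,:3]=Ro.from_euler("xyz",st["ee_rot"]).as_matrix();T[:3,3]=st["eef_pos"]
        M=np.linalg.inv(T@i["hand_eye"]);R,t=M[:3,:3],M[:3,3]
    else:R,t=i["R"],i["t"]
    return cv2.projectPoints(np.array([X],float),cv2.Rodrigues(R)[0],t,i["camera_matrix"],i["dist_coeffs"])[0][0,0]
def tool(dx,st):  # world shift -> tool units
    return Ro.from_euler("xyz",st["ee_rot"]).as_matrix().T@np.array(dx)/0.08
def shot(name,fn,crop=None,k=1):
    s=arm.get_state();f=cams.grab_frame(name);cv2.imwrite("pics/raw_"+fn,f)
    if crop:
        a,b,c,d=crop;f=f[b:d,a:c]
    cv2.imwrite("pics/"+fn,cv2.resize(f,None,fx=k,fy=k,interpolation=cv2.INTER_CUBIC));return s
E
python3 - <<'E'
from h import *
f=cv2.imread("pics/top0.png")[150:260,190:475]
cv2.imwrite("pics/top0c.png",cv2.resize(f,None,fx=2.8,fy=2.8,interpolation=cv2.INTER_CUBIC))
for n,uv,z in[("panL",(207,235),.07),("panR",(258,236),.07),("c1",(366,207),.052),("c2",(387,237),.052),("nest",(417,223),.03),("jar",(457,244),.04),("stop",(361,170),.028),("timer",(167,228),.016),("bottle",(130,232),.138)]:print(n,at("top",uv,z).round(3))
E
```

```text
panL [0.423 0.269 0.07 ]
panR [0.422 0.108 0.07 ]
c1 [ 0.519 -0.235  0.052]
c2 [ 0.423 -0.3    0.052]
nest [ 0.471 -0.404  0.03 ]
jar [ 0.403 -0.529  0.04 ]
stop [ 0.646 -0.225  0.028]
timer [0.448 0.414 0.016]
bottle [0.424 0.488 0.138]
```

View pics/top0c.png

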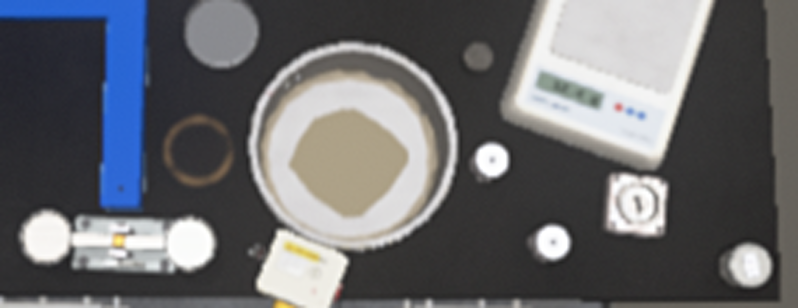

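The enlarged view confirms the pans (crop (46,237) and (190,243)), capsules with dark top dots ((491,159) and (553,242)), the drive head at (637,204) with its key roughly along x, and the jar at (747,266). Measured pan spacing is 161 mm, as stated. I'll move to the balance with yaw 0, then take a close look.

```bash
python3 -m handwheel '[[[0.35,0.2,0,0,0,-0.37,0],[0.7,0.39,0,0,0,-0.77,0],[0.7,0.39,0,0,0,-0.77,0]]]'
python3 -m handwheel '[[[0.2,0.6,0,0,0,0,0],[0.35,1,0,0,0,0,0]]]'
python3 -m handwheel '[[[0.2,0.6,0,0,0,0,0],[0.35,1,0,0,0,0,0]]]'
python3 -m handwheel '[[[0.2,0.6,0,0,0,0,0],[0.35,1,0,0,0,0,0]]]'
python3 -m handwheel '[[[0.2,0.6,0,0,0,0,0],[0.35,1,0,0,0,0,0]]]'
python3 -m handwheel '[[[0.2,0.5,0,0,0,0,0],[0.4,0.8,0,0,0,0,0],[0.4,0.8,0,0,0,0,0],[0.4,0.8,0,0,0,0,0]]]'
python3 - <<'E'
from h import *
s=shot("wrist","w1.png");print(s["eef_pos"],s["ee_rot"],s["q"],s["t"])
for X in[(.423,.269,.07),(.422,.108,.07)]:print(proj("wrist",X,s))
E
```

```text
t: 0.48
eef_pos: [0.2946, 0.5741, 0.2266]
ee_rot: [3.141, 0.0, 0.0]
force: [0.1, -0.1, 1.2]
width: 0.0877
gripper_force: 0.0
t: 0.72
eef_pos: [0.3215, 0.4945, 0.2261]
ee_rot: [3.141, 0.0, -0.002]
force: [-0.1, -0.3, -0.2]
width: 0.0876
gripper_force: 0.0
t: 0.98
eef_pos: [0.3496, 0.4143, 0.2265]
ee_rot: [3.141, 0.0, -0.002]
force: [0.9, -0.3, 0.0]
width: 0.0875
gripper_force: 0.0
t: 1.23
eef_pos: [0.3777, 0.3344, 0.2265]
ee_rot: [3.142, 0.0, -0.002]
force: [-0.0, -0.0, 0.5]
width: 0.0875
gripper_force: 0.0
t: 1.48
eef_pos: [0.4057, 0.2544, 0.2266]
ee_rot: [-3.141, 0.0, -0.002]
force: [0.3, -0.1, 0.6]
width: 0.0877
gripper_force: 0.0
t: 1.98
eef_pos: [0.4376, 0.1921, 0.2265]
ee_rot: [3.142, 0.0, -0.001]
force: [0.7, -0.8, 1.2]
width: 0.0879
gripper_force: 0.0
[0.43759613 0.19208726 0.22645952] [ 3.14159023e+00  1.80374044e-04 -1.17124851e-03] [ 8.26501038e-01  2.90857821e-02 -4.06518482e-01 -1.44685421e-04
 -1.13531589e+00  7.43185084e-01] 1.975
[202.87218423 206.75946679]
[365.47680187 207.43275201]
```

View pics/w1.png

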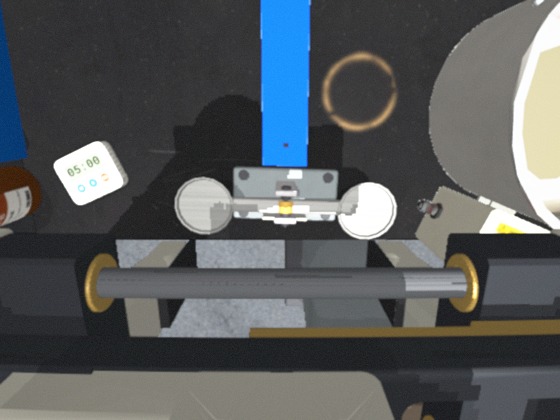

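The pans appear at (203,206) and (366,209), within about 1–2 px of the projected estimates, so those positions hold. The pot is at the right edge, so I'll pass it higher up. Next I survey the capsules and the drive head.

```bash
python3 -m handwheel '[[[0,0.6,-0.6,0,0,0,0],[0,1,-1,0,0,0,0]]]' >/dev/null
python3 -m handwheel '[[[0,0.6,0,0,0,0,0],[0,1,0,0,0,0,0]]]' >/dev/null
python3 -m handwheel '[[[0,0.6,0,0,0,0,0],[0,1,0,0,0,0,0]]]' >/dev/null
python3 -m handwheel '[[[0,0.6,0,0,0,0,0],[0,1,0,0,0,0,0]]]' >/dev/null
python3 -m handwheel '[[[0.1,0.6,0,0,0,0,0],[0.3,1,0,0,0,0,0]]]' >/dev/null
python3 -m handwheel '[[[0.4,0.6,0.4,0,0,0,0],[0.7,1,0.8,0,0,0,0],[0.7,1,0.8,0,0,0,0],[0.7,1,0.8,0,0,0,0]]]'
python3 - <<'E'
from h import *
s=shot("wrist","w2.png");print(s["eef_pos"],s["ee_rot"],s["q"],s["t"])
np.save("w2.npy",np.r_[s["eef_pos"],s["ee_rot"]])
for X in[(.519,-.235,.052),(.423,-.3,.052),(.471,-.404,.03)]:print(proj("wrist",X,s))
E
```

```text
t: 3.78
eef_pos: [0.5181, -0.2877, 0.2424]
ee_rot: [3.142, 0.001, 0.001]
force: [-0.6, -0.1, 0.7]
width: 0.0879
gripper_force: 0.0
[ 0.51808924 -0.28766109  0.24238525] [3.14155283e+00 8.79493681e-04 6.06656808e-04] [-1.77123888e-01  2.14732659e-01 -1.51913877e-01  2.08476120e-04
 -1.20500840e+00  1.74845224e+00] 3.775
[231.62162416 184.36710804]
[291.3510416  266.31107077]
[379.20798419 220.72016327]
```

View pics/w2.png

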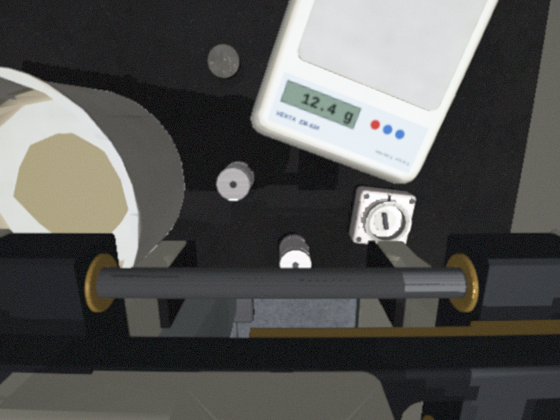

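Capsule 1 top dot is at (233,184) and capsule 2 at (295,265). The drive head's cup is near (384,219), with the index mark near (389,197). The white scale stands beyond it. I'll enlarge the drive head.

```bash
python3 - <<'E'
from h import *
f=cv2.imread("pics/raw_w2.png")
a=cv2.resize(f[170:260,335:435],None,fx=6,fy=6,interpolation=cv2.INTER_CUBIC)
cv2.imwrite("pics/n2.png",a)
v=np.load("w2.npy");s=dict(eef_pos=v[:3],ee_rot=v[3:])
for n,uv,z in[("c1",(233.5,184),.052),("c2",(295,265),.052),("cup",(384,219.5),.044),("mark",(389,197),.03)]:print(n,at("wrist",uv,z,s).round(4))
E
```

```text
c1 [ 0.5194 -0.237   0.052 ]
c2 [ 0.4246 -0.3042  0.052 ]
cup [ 0.4769 -0.405   0.044 ]
mark [ 0.4998 -0.4132  0.03  ]
```

View pics/n2.png

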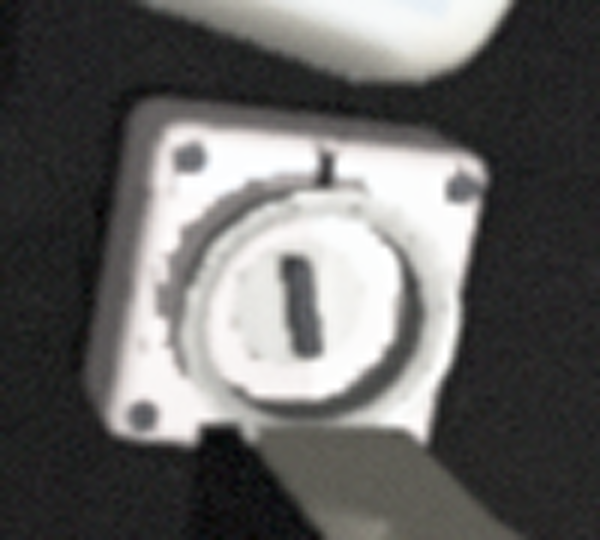

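The crop shows screws at (190,157), (462,187) and (143,416), with the key running from (293,258) to (308,353). So the key runs almost along world x and can be measured directly.

```bash
python3 - <<'E'
from h import *
v=np.load("w2.npy");s=dict(eef_pos=v[:3],ee_rot=v[3:])
A=lambda c,z:at("wrist",(335+(c[0]+.5)/6-.5,170+(c[1]+.5)/6-.5),z,s)
a,b,c=A((190,157),.03),A((462,187),.03),A((143,416),.03)
print("screws",a,b,c,np.linalg.norm(a-b),np.linalg.norm(a-c),"mid",(b+c)/2)
k0,k1=A((293,258),.036),A((308,353),.036);d=k0-k1
print("key",(k0+k1)/2,np.linalg.norm(d),np.arctan2(d[1],d[0]))
d=a-c;print("nest yaw",np.arctan2(d[1],d[0]))
print("rim",A((322,310),.044))
i=cams.camera_info("top")
# sub-pixel capsule dots / from top
for n,uv,z in[("c1",(365.4,206.8),.052),("c2",(387.5,236.4),.052),("cup",(190+637/2.8,150+204/2.8),.04)]:print(n,at("top",uv,z).round(4))
E
```

```text
screws [ 0.50125225 -0.38659017  0.03      ] [ 0.49531077 -0.44005649  0.03      ] [ 0.44818747 -0.38077119  0.03      ] 0.053795432274052174 0.05338286871713826 mid [ 0.47174912 -0.41041384  0.03      ]
key [ 0.47309672 -0.408505    0.036     ] 0.01979886721446024 0.23036867228189079
nest yaw -0.10922156411015677
rim [ 0.47479249 -0.41002874  0.044     ]
c1 [ 0.5195 -0.2327  0.052 ]
c2 [ 0.4251 -0.3015  0.052 ]
cup [ 0.4704 -0.4027  0.04  ]
```

Wrist measurements agree with the given sizes: the key is 19.8 mm long (20 mm given), at world yaw 0.23. The seat is near (0.4722, -0.4095). Before grasping capsule 1 I'll check clearance to the pot and scale.

```bash
python3 - <<'E'
from h import *
v=np.load("w2.npy");s=dict(eef_pos=v[:3],ee_rot=v[3:])
print("pot top-cam rim edges L/R/top/bottom")
for z in(0,.08,.12,.15):print(z,[at("top",uv,z)[:2].round(3) for uv in[(279,203),(353,203),(316,165),(316,240)]])
print("pot wrist right edge col 183")
for z in(0,.08,.12,.15):print(z,at("wrist",(184,190),z,s)[:2].round(3))
print("scale corners wrist")
for z in(0,.03,.06,.09):print(z,[at("wrist",uv,z,s)[:2].round(3) for uv in[(256,120),(408,180)]])
print("scale top")
for z in(0,.03,.06,.09):print(z,[at("top",uv,z)[:2].round(3) for uv in[(190+504/2.8,150+105/2.8),(190+655/2.8,150+165/2.8)]])
E
```

```text
pot top-cam rim edges L/R/top/bottom
0 [array([0.538, 0.046]), array([ 0.54 , -0.201]), array([ 0.669, -0.077]), array([ 0.415, -0.077])]
0.08 [array([0.525, 0.044]), array([ 0.527, -0.189]), array([ 0.649, -0.073]), array([ 0.41 , -0.073])]
0.12 [array([0.519, 0.042]), array([ 0.521, -0.183]), array([ 0.638, -0.07 ]), array([ 0.408, -0.07 ])]
0.15 [array([0.514, 0.041]), array([ 0.516, -0.178]), array([ 0.631, -0.069]), array([ 0.406, -0.069])]
pot wrist right edge col 183
0 [ 0.502 -0.167]
0.08 [ 0.519 -0.192]
0.12 [ 0.528 -0.204]
0.15 [ 0.534 -0.213]
scale corners wrist
0 [array([ 0.586, -0.259]), array([ 0.514, -0.445])]
0.03 [array([ 0.586, -0.261]), array([ 0.52 , -0.433])]
0.06 [array([ 0.586, -0.263]), array([ 0.525, -0.422])]
0.09 [array([ 0.586, -0.265]), array([ 0.531, -0.41 ])]
scale top
0 [array([ 0.593, -0.259]), array([ 0.522, -0.439])]
0.03 [array([ 0.587, -0.253]), array([ 0.517, -0.429])]
0.06 [array([ 0.581, -0.247]), array([ 0.513, -0.419])]
0.09 [array([ 0.575, -0.241]), array([ 0.509, -0.409])]
```

The pot is about 150 mm high, centred near (0.514, -0.069) with radius about 0.11. So capsule 1 needs the closing line along x (yaw -π/2), and the right pan needs a slanted yaw. I'll start with capsule 2, which has free space around it, and stop just above it to check.

```bash
python3 -m handwheel '[[[-0.6,0.1,0.4,0,0,0,93],[-1,0.2,0.77,0,0,0,93]]]' 10 >/dev/null
python3 -m handwheel '[[[-0.17,0,0.6,0,0,0,93],[-0.17,0,0.6,0,0,0,93]]]' 
python3 -m handwheel '[[[0,0,0.5,0,0,0,93],[0,0,0.9,0,0,0,93],[0,0,0.9,0,0,0,93]]]'
```

```text
t: 4.32
eef_pos: [0.4219, -0.3029, 0.1322]
ee_rot: [-3.14, 0.003, 0.0]
force: [0.5, 0.2, 1.0]
width: 0.057
gripper_force: 0.0
t: 4.7
eef_pos: [0.4251, -0.3039, 0.0616]
ee_rot: [3.141, 0.001, 0.002]
force: [-0.3, -0.3, 1.0]
width: 0.0556
gripper_force: 0.0
```

```bash
python3 -m handwheel '[[[0,0,0.3,0,0,0,93],[0,0,0.51,0,0,0,93],[0,0,0.51,0,0,0,93]]]' 
python3 -m handwheel '[[[0,0,0,0,0,0,255],[0,0,0,0,0,0,255],[0,0,0,0,0,0,255],[0,0,0,0,0,0,255]]]' 12
python3 -m handwheel '[[[0,0,-0.5,0,0,0,255],[0,0,-1,0,0,0,255],[0,0,-1,0,0,0,255],[0,0,-1,0,0,0,255]]]'
python3 - <<'E'
from h import *
s=shot("wrist","w3.png",(140,160,420,340),2.8);print(s["eef_pos"],s["force"],s["width"])
E
```

```text
t: 5.08
eef_pos: [0.4257, -0.3044, 0.0218]
ee_rot: [3.141, -0.001, 0.001]
force: [-0.2, 0.4, -1.0]
width: 0.056
gripper_force: 0.0
t: 5.58
eef_pos: [0.4249, -0.3045, 0.0212]
ee_rot: [3.141, -0.001, 0.001]
force: [0.1, 2.1, 8.5]
width: 0.036
gripper_force: 12.0
t: 6.08
eef_pos: [0.4237, -0.3041, 0.0999]
ee_rot: [-3.141, 0.0, -0.0]
force: [-0.2, -0.6, -1.8]
width: 0.0357
gripper_force: 12.0
[ 0.42370073 -0.30407026  0.09988676] [-0.23854529 -0.63070335 -1.76426118] 0.03569061966941638
```

View pics/w3.png

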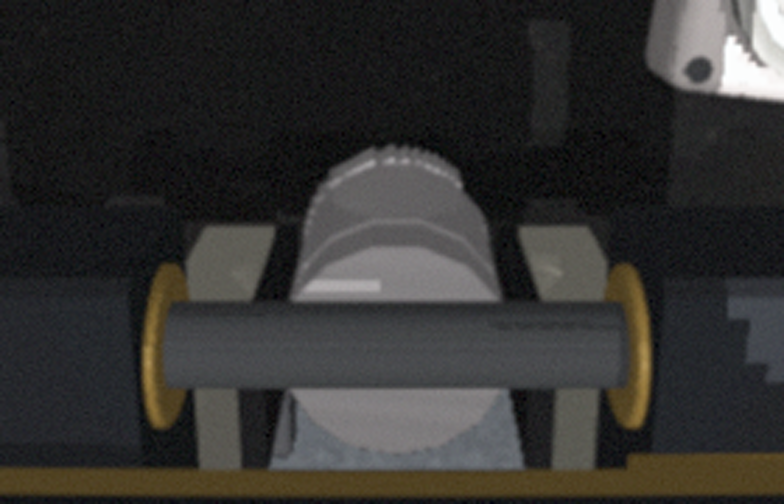

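Capsule 2 is held (opening 36 mm) with its foot clear at crop (395,155). No notch shows on its +x face, so the slot lies roughly across. Now I carry it to the right pan with the yaw turned to -0.7.

```bash
python3 -m handwheel '[[[0,0,-0.5,0,0,0,255],[0,0,-1,0,0,0,255]]]' >/dev/null
python3 -m handwheel '[[[0,-0.2,-0.6,0,0,0,255],[0,-0.7,-1,0,0,0,255]]]' >/dev/null
python3 -m handwheel '[[[0,-0.5,0,0,0,0,255],[0,-1,0,0,0,0,255]]]' >/dev/null
python3 -m handwheel '[[[0,-0.5,0,0,0,0,255],[0,-1,0,0,0,0,255]]]' 
python3 -m handwheel '[[[0,-0.5,0,0,0,0,255],[0,-1,0,0,0,0,255]]]' >/dev/null
python3 -m handwheel '[[[0,-0.5,0,0,0,0.3,255],[0,-1,0,0,0,0.6,255],[0,-1,0,0,0,0.6,255]]]' >/dev/null
python3 -m handwheel '[[[0,0,0,0,0,0.4,255],[0,0,0,0,0,0.8,255],[0,0,0,0,0,0.8,255],[0,0,0,0,0,0.8,255]]]'
python3 - <<'E'
from h import *
s=arm.get_state();print(s["q"],tool(np.array([.4215,.1075,.091])-s["eef_pos"],s))
E
```

```text
t: 7.12
eef_pos: [0.4234, -0.0871, 0.2589]
ee_rot: [3.141, 0.002, -0.0]
force: [1.2, 0.4, -1.0]
width: 0.0359
gripper_force: 12.0
t: 8.25
eef_pos: [0.4239, 0.0712, 0.2597]
ee_rot: [3.141, 0.0, -0.696]
force: [-0.7, -0.4, 0.0]
width: 0.0359
gripper_force: 12.0
[ 6.28874136e-01 -8.28120288e-02 -4.36608537e-01 -4.21313456e-05
 -1.21805027e+00  2.45612534e-01] [-0.31368254 -0.33058179  2.10813895]
```

```bash
python3 -m handwheel '[[[-0.31,-0.33,0.2,0,0,0,255],[-0.31,-0.33,0.5,0,0,0,255]]]' >/dev/null
python3 -m handwheel '[[[0,0,0.5,0,0,0,255],[0,0,1,0,0,0,255]]]' >/dev/null
python3 -m handwheel '[[[0,0,0.25,0,0,0,255],[0,0,0.45,0,0,0,255],[0,0,0.45,0,0,0,255],[0,0,0.45,0,0,0,255]]]'
python3 - <<'E'
from h import *
s=arm.get_state();print(tool(np.array([.4215,.1075,.091])-s["eef_pos"],s))
E
```

```text
t: 9.25
eef_pos: [0.4225, 0.108, 0.1047]
ee_rot: [-3.141, -0.0, -0.698]
force: [-0.1, 0.7, 0.0]
width: 0.0356
gripper_force: 12.0
[-0.00595993  0.01279828  0.17144199]
```

```bash
python3 -m handwheel '[[[0,0,0.08,0,0,0,255],[0,0,0.14,0,0,0,255],[0,0,0.17,0,0,0,255],[0,0,0.17,0,0,0,255]]]'
python3 -m handwheel '[[[0,0,0,0,0,0,205],[0,0,0,0,0,0,130],[0,0,0,0,0,0,93],[0,0,0,0,0,0,93],[0,0,0,0,0,0,93]]]'
python3 -m handwheel '[[[0,0,-0.2,0,0,0,93],[0,0,-0.6,0,0,0,93],[0,0,-1,0,0,0,93]]]'
python3 -m handwheel '[[[0,0,-0.5,0,0,0,93],[0,0,-1,0,0,0,93],[0,0,-1,0,0,0,93]]]'
python3 - <<'E'
from h import *
s=shot("wrist","w4.png");print(s["eef_pos"])
np.save("w4.npy",np.r_[s["eef_pos"],s["ee_rot"]])
print(proj("wrist",(.4215,.107,.062),s),proj("wrist",(.4215,.107,.113),s),proj("wrist",(.423,.269,.08),s))
E
```

```text
t: 9.75
eef_pos: [0.422, 0.1078, 0.0904]
ee_rot: [3.141, 0.0, -0.7]
force: [-0.6, 0.3, -0.4]
width: 0.0358
gripper_force: 12.0
t: 10.38
eef_pos: [0.4222, 0.1079, 0.0906]
ee_rot: [-3.141, -0.0, -0.7]
force: [-0.4, 0.0, -0.1]
width: 0.0557
gripper_force: 0.0
t: 10.75
eef_pos: [0.422, 0.1077, 0.1714]
ee_rot: [3.141, 0.0, -0.7]
force: [1.1, 1.2, 0.1]
width: 0.0554
gripper_force: 0.0
t: 11.12
eef_pos: [0.4236, 0.1088, 0.2537]
ee_rot: [-3.136, -0.002, -0.699]
force: [0.3, 0.5, 0.1]
width: 0.0555
gripper_force: 0.0
[0.42364432 0.10875537 0.25367141]
[284.58869666 186.19284828] [284.8504369  197.05125058] [172.47870368 280.25050724]
```

View pics/w4.png

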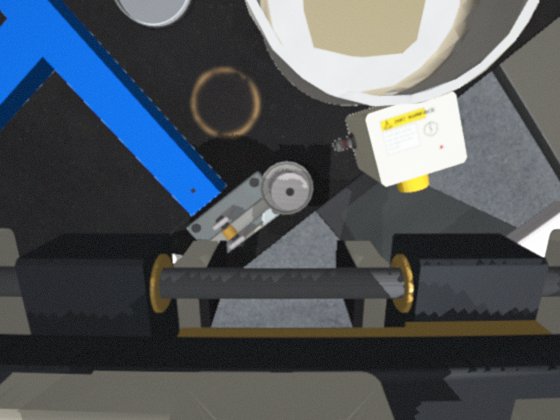

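Capsule 2 stands on the right pan, its top at (289,191); the shift from level fits the pan having dropped and tilted outward. Next is capsule 1, approached with yaw -π/2.

```bash
python3 -m handwheel '[[[0,0,0,0,0,0.35,93],[0,0,0,0,0,0.7,93],[0,0,0,0,0,0.87,93]]]' >/dev/null
python3 -m handwheel '[[[0,0,0,0,0,0.35,93],[0,0,0,0,0,0.7,93],[0,0,0,0,0,0.87,93],[0,0,0,0,0,0.87,93]]]'
python3 -m handwheel '[[[0.43,-0.12,0,0,0,0,93],[0.865,-0.24,0,0,0,0,93]]]' >/dev/null
python3 -m handwheel '[[[0.43,-0.12,0,0,0,0,93],[0.865,-0.24,0,0,0,0,93]]]' >/dev/null
python3 -m handwheel '[[[0.43,-0.12,0,0,0,0,93],[0.865,-0.24,0,0,0,0,93]]]' >/dev/null
python3 -m handwheel '[[[0.43,-0.12,0,0,0,0,93],[0.865,-0.24,0,0,0,0,93]]]' >/dev/null
python3 -m handwheel '[[[0.43,-0.12,0,0,0,0,93],[0.865,-0.24,0,0,0,0,93],[0.865,-0.24,0,0,0,0,93],[0.865,-0.24,0,0,0,0,93]]]'
python3 - <<'E'
from h import *
s=shot("wrist","w5.png");print(s["q"])
t=np.array([.5194,-.237,.021]);print(tool(t-s["eef_pos"],s),proj("wrist",(.5194,-.237,.052),s),proj("wrist",(.5194,-.237,.0),s))
f=cv2.cvtColor(cv2.imread("pics/w5.png"),cv2.COLOR_BGR2GRAY)
p=proj("wrist",(.5194,-.237,.052),s).astype(int)
c=f[p[1]-30:p[1]+30,p[0]-30:p[0]+30]
b=(c>110).astype(np.uint8);n,l,st,ce=cv2.connectedComponentsWithStats(b);print([(st[i][4],(ce[i]+p-30).round(1)) for i in range(1,n) if st[i][4]>40])
E
```

```text
t: 12.05
eef_pos: [0.4216, 0.1076, 0.2494]
ee_rot: [3.14, -0.001, -1.569]
force: [-0.4, 0.5, 0.2]
width: 0.0555
gripper_force: 0.0
t: 13.55
eef_pos: [0.518, -0.2379, 0.2497]
ee_rot: [3.14, 0.0, -1.569]
force: [-0.0, -0.2, -0.1]
width: 0.0559
gripper_force: 0.0
[-8.75739325e-02  1.73108719e-01 -1.87582829e-01 -3.42362695e-04
 -1.21159070e+00  8.92339307e-02]
[-0.00986322 -0.02185488  2.85862824] [280.08157116 184.96048718] [280.13227474 176.79309209]
[(np.int32(784), array([280.1, 184.7]))]
```

```bash
python3 -m handwheel '[[[0,-0.02,0.5,0,0,0,93],[0,-0.02,1,0,0,0,93]]]' >/dev/null
python3 -m handwheel '[[[0,0,0.5,0,0,0,93],[0,0,1,0,0,0,93]]]' >/dev/null
python3 -m handwheel '[[[0,0,0.4,0,0,0,93],[0,0,0.75,0,0,0,93],[0,0,0.86,0,0,0,93],[0,0,0.86,0,0,0,93]]]'
python3 -m handwheel '[[[0,0,0,0,0,0,255],[0,0,0,0,0,0,255],[0,0,0,0,0,0,255],[0,0,0,0,0,0,255]]]' 12
python3 -m handwheel '[[[0,0,-0.5,0,0,0,255],[0,0,-1,0,0,0,255],[0,0,-1,0,0,0,255],[0,0,-1,0,0,0,255]]]'
python3 - <<'E'
from h import *
s=shot("wrist","w6.png")
E
```

```text
t: 14.6
eef_pos: [0.5202, -0.2376, 0.0219]
ee_rot: [3.141, -0.0, -1.569]
force: [-0.5, 0.1, 1.0]
width: 0.056
gripper_force: 0.0
t: 15.1
eef_pos: [0.5202, -0.2381, 0.0226]
ee_rot: [-3.141, -0.0, -1.57]
force: [-2.0, 1.8, 6.1]
width: 0.0364
gripper_force: 12.0
t: 15.6
eef_pos: [0.5194, -0.2378, 0.1013]
ee_rot: [3.141, 0.001, -1.57]
force: [-0.1, 0.3, -1.7]
width: 0.0362
gripper_force: 12.0
```

```bash
python3 -m handwheel '[[[0,0,-0.5,0,0,0,255],[0,0,-1,0,0,0,255]]]' >/dev/null
python3 -m handwheel '[[[0,0,-0.5,0,0,0,255],[0,0,-1,0,0,0,255]]]' >/dev/null
python3 -m handwheel '[[[-0.45,0.09,0,0,0,0,255],[-0.905,0.17,0,0,0,0,255]]]' >/dev/null
python3 -m handwheel '[[[-0.45,0.09,0,0,0,0,255],[-0.905,0.17,0,0,0,0,255]]]' >/dev/null
python3 -m handwheel '[[[-0.45,0.09,0,0,0,0,255],[-0.905,0.17,0,0,0,0,255]]]' >/dev/null
python3 -m handwheel '[[[-0.45,0.09,0,0,0,0,255],[-0.905,0.17,0,0,0,0,255]]]' >/dev/null
python3 -m handwheel '[[[-0.45,0.09,0,0,0,0,255],[-0.905,0.17,0,0,0,0,255]]]' >/dev/null
python3 -m handwheel '[[[-0.45,0.09,0,0,0,0,255],[-0.905,0.17,0,0,0,0,255]]]' >/dev/null
python3 -m handwheel '[[[-0.45,0.09,0,0,0,0,255],[-0.905,0.17,0,0,0,0,255],[-0.905,0.17,0,0,0,0,255]]]'
python3 -m handwheel '[[[0,0,0,0,0,-0.35,255],[0,0,0,0,0,-0.7,255],[0,0,0,0,0,-0.785,255]]]' >/dev/null
python3 -m handwheel '[[[0,0,0,0,0,-0.35,255],[0,0,0,0,0,-0.7,255],[0,0,0,0,0,-0.785,255]]]' >/dev/null
python3 -m handwheel '[[[0,0,0,0,0,-0.35,255],[0,0,0,0,0,-0.7,255],[0,0,0,0,0,-0.785,255]]]' >/dev/null
python3 -m handwheel '[[[0,0,0,0,0,-0.35,255],[0,0,0,0,0,-0.7,255],[0,0,0,0,0,-0.785,255],[0,0,0,0,0,-0.785,255]]]'
python3 - <<'E'
from h import *
s=shot("wrist","w7.png");t=np.array([.423,.269,.103]);print(s["q"],tool(t-s["eef_pos"],s))
E
```

```text
t: 18.02
eef_pos: [0.4235, 0.2703, 0.2599]
ee_rot: [3.139, -0.002, -1.568]
force: [0.5, -0.8, -3.0]
width: 0.036
gripper_force: 12.0
t: 19.65
eef_pos: [0.4241, 0.2679, 0.2607]
ee_rot: [3.14, 0.001, -0.001]
force: [-0.5, 0.3, -2.9]
width: 0.0363
gripper_force: 12.0
[ 9.55477658e-01  4.91241430e-02 -3.05293470e-01 -3.19749068e-04
 -1.21844430e+00  6.14636434e-01] [-0.01074269 -0.01715974  1.9710795 ]
```

```bash
python3 -m handwheel '[[[0,-0.01,0.5,0,0,0,255],[-0.01,-0.02,1,0,0,0,255]]]' >/dev/null
python3 -m handwheel '[[[0,0,0.5,0,0,0,255],[0,0,0.85,0,0,0,255],[0,0,0.87,0,0,0,255],[0,0,0.87,0,0,0,255]]]'
python3 -m handwheel '[[[0,0,0.04,0,0,0,255],[0,0,0.07,0,0,0,255],[0,0,0.1,0,0,0,255],[0,0,0.1,0,0,0,255]]]'
```

```text
t: 20.45
eef_pos: [0.4241, 0.2706, 0.113]
ee_rot: [-3.141, -0.001, -0.0]
force: [0.5, 0.4, -1.3]
width: 0.0365
gripper_force: 12.0
t: 20.95
eef_pos: [0.4235, 0.2702, 0.1041]
ee_rot: [3.141, 0.0, 0.0]
force: [0.0, -0.3, -2.1]
width: 0.0363
gripper_force: 12.0
```

```bash
python3 -m handwheel '[[[0,0,0.02,0,0,0,255],[0,0,0.035,0,0,0,255],[0,0,0.035,0,0,0,255]]]'
python3 -m handwheel '[[[0,0,0,0,0,0,205],[0,0,0,0,0,0,130],[0,0,0,0,0,0,93],[0,0,0,0,0,0,93],[0,0,0,0,0,0,93]]]'
python3 -m handwheel '[[[0,0,-0.2,0,0,0,93],[0,0,-0.6,0,0,0,93],[0,0,-1,0,0,0,93]]]'
python3 -m handwheel '[[[0,0.5,-0.5,0,0,0,93],[0,1,-1,0,0,0,93],[0,1,-1,0,0,0,93],[0,1,-1,0,0,0,93],[0,1,-1,0,0,0,93]]]'
python3 - <<'E'
from h import *
s=shot("wrist","w8.png");np.save("w8.npy",np.r_[s["eef_pos"],s["ee_rot"]]);print(s["t"],s["eef_pos"])
for z in(.112,.122,.132):print(proj("wrist",(.4235,.27,z),s),proj("wrist",(.4215,.107,z),s))
E
```

```text
t: 21.32
eef_pos: [0.4236, 0.2704, 0.1014]
ee_rot: [-3.142, -0.0, 0.0]
force: [-0.1, 0.7, -1.4]
width: 0.0364
gripper_force: 12.0
t: 21.95
eef_pos: [0.4236, 0.2702, 0.1014]
ee_rot: [3.142, -0.0, 0.0]
force: [-0.3, 0.0, 0.1]
width: 0.0552
gripper_force: 0.0
t: 22.32
eef_pos: [0.4234, 0.2701, 0.1822]
ee_rot: [3.141, 0.0, 0.0]
force: [-0.1, 0.3, 0.0]
width: 0.0555
gripper_force: 0.0
t: 22.95
eef_pos: [0.4232, 0.1904, 0.2603]
ee_rot: [3.14, 0.002, 0.001]
force: [-0.3, 0.3, 0.6]
width: 0.0558
gripper_force: 0.0
22.95 [0.42317788 0.19040905 0.26026709]
[196.87845049 193.59113573] [367.5776526  195.55190301]
[194.24139941 196.0101367 ] [370.31089823 198.02597868]
[191.43355636 198.58661045] [373.22056842 200.66059291]
```

View pics/w8.png

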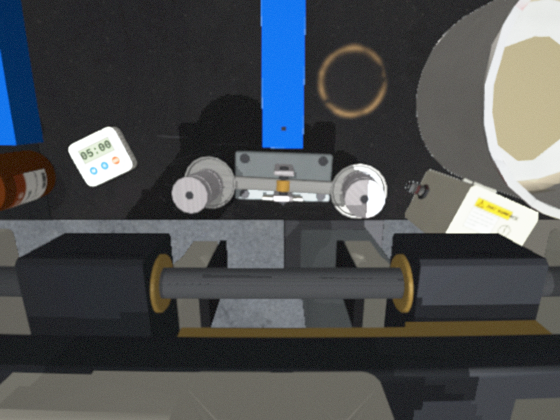

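The left capsule's top dot is at (189,195) and the right one's at (362,198). Both lean toward the left, so the left pan dropped and the first-standing capsule (c1) is the filled one. I'll check that the beam has settled and compute a grip tilted with the beam.

```bash
python3 -m handwheel '[[[0,0,0,0,0,0,93],[0,0,0,0,0,0,93],[0,0,0,0,0,0,93],[0,0,0,0,0,0,93]]]'>/dev/null
python3 - <<'E'
from h import *
a=cv2.imread("pics/w8.png",0);s=shot("wrist","w9.png");b=cv2.imread("pics/w9.png",0)
def dot(f,c):
    x,y=c;p=cv2.GaussianBlur(f,(3,3),0)[y-9:y+10,x-9:x+10].astype(float);w=np.clip(75-p,0,None) if False else (p<p.max()*.55)*1.
    yy,xx=np.mgrid[y-9:y+10,x-9:x+10];m=w*(np.hypot(xx-x,yy-y)<6);return (xx*m).sum()/m.sum(),(yy*m).sum()/m.sum()
for f in(a,b):print(dot(f,(189,195)),dot(f,(362,198)))
d=dot(b,(189,195));top=at("wrist",d,.111,s);ax=np.array([0,np.sin(.12),np.cos(.12)])
foot=top-.052*ax;tcp=top-.0304*ax;pre=tcp+.06*ax
print("top",top,"foot",foot,"pan expected",.423,.27);print("R",at("wrist",dot(b,(362,198)),.131,s)-.052*ax)
print("tcp",tcp,"pre",pre,"shift to pre",tool(pre-s["eef_pos"],s))
E
```

```text
(np.float64(189.02941176470588), np.float64(194.91176470588235)) (np.float64(363.61224489795916), np.float64(198.89795918367346))
(np.float64(189.5), np.float64(195.5)) (np.float64(363.2340425531915), np.float64(199.31914893617022))
top [0.42175486 0.27789926 0.111     ] foot [0.42175486 0.27167423 0.05937395] pan expected 0.423 0.27
R [0.42280789 0.10941779 0.07937395]
tcp [0.42175486 0.27426001 0.08081862] pre [0.42175486 0.28144274 0.14038714] shift to pre [-0.02215316 -1.13938642  1.51163733]
```

The beam is settled, and the foot positions agree with a 0.12 tilt to the left. I'll go to the pre-grasp pose, tilted.

```bash
python3 -m handwheel '[[[0,-0.3,0.2,0,0,0,93],[-0.02,-0.6,0.5,0,0,0,93]]]' >/dev/null
python3 -m handwheel '[[[0,-0.3,0.4,-0.24,0,0,93],[0,-0.54,1,-0.24,0,0,93],[0,-0.54,1,-0.24,0,0,93],[0,-0.54,1,-0.24,0,0,93]]]'
python3 - <<'E'
from h import *
s=arm.get_state();print(tool(np.array([.4218,.2743,.0808])-s["eef_pos"],s))
E
```

```text
t: 24.3
eef_pos: [0.4221, 0.2819, 0.1417]
ee_rot: [3.021, -0.0, 0.001]
force: [0.3, -0.2, 0.5]
width: 0.0558
gripper_force: 0.0
[-0.00395545  0.00244083  0.76680325]
```

```bash
python3 -m handwheel '[[[0,0,0.4,0,0,0,93],[0,0,0.7,0,0,0,93],[0,0,0.77,0,0,0,93],[0,0,0.77,0,0,0,93]]]'
python3 -m handwheel '[[[0,0,0,0,0,0,255],[0,0,0,0,0,0,255],[0,0,0,0,0,0,255],[0,0,0,0,0,0,255]]]' 12
python3 -m handwheel '[[[0,0,-0.1,0,0,0,255],[0,0,-0.3,0,0,0,255],[0,0,-0.6,0,0,0,255],[0,0,-1,0,0,0,255]]]'
python3 -m handwheel '[[[0,0,-0.5,0.12,0,0,255],[0,0,-1,0.24,0,0,255],[0,0,-1,0.24,0,0,255],[0,0,-1,0.24,0,0,255],[0,0,-1,0.24,0,0,255]]]'
python3 - <<'E'
from h import *
shot("wrist","w10.png",(140,160,420,340),2.8);shot("side","s10.png")
s=arm.get_state();print(s["q"],(np.array([.4722,-.4095,.26])-s["eef_pos"])/.08)
E
```

```text
t: 24.8
eef_pos: [0.4226, 0.2745, 0.0815]
ee_rot: [3.023, -0.001, -0.0]
force: [0.3, -0.3, -0.1]
width: 0.0556
gripper_force: 0.0
t: 25.3
eef_pos: [0.4223, 0.2746, 0.0808]
ee_rot: [3.022, -0.001, 0.001]
force: [-1.3, 0.2, 5.0]
width: 0.036
gripper_force: 12.0
t: 25.8
eef_pos: [0.4212, 0.2829, 0.1597]
ee_rot: [3.02, 0.002, -0.0]
force: [-0.1, 0.6, -2.5]
width: 0.0364
gripper_force: 12.0
t: 26.42
eef_pos: [0.4213, 0.2926, 0.2375]
ee_rot: [3.139, 0.002, 0.0]
force: [-0.4, 0.3, -3.8]
width: 0.0363
gripper_force: 12.0
[ 9.90186603e-01  8.48392783e-02 -3.19629144e-01 -5.16938617e-05
 -1.16914946e+00  5.81036367e-01] [ 0.63360512 -8.77977702  0.27816186]
```

View pics/w10.png

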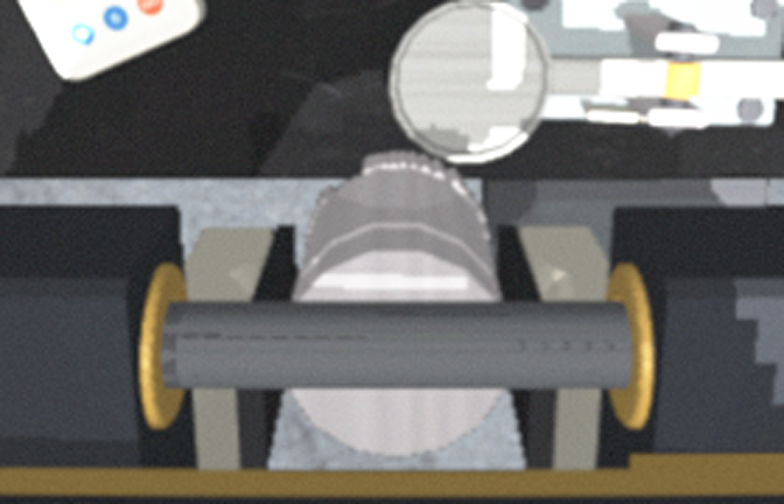

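Capsule 1 is held upright. The bright foot edge starts only at crop x≈362 on the left and runs to 490 on the right, so a notch probably lies at x≈320–362, about +0.8 rad from tool x. I'll check that numerically by unrolling the foot band.

```bash
python3 - <<'E'
from h import *
s=arm.get_state()
for fn in("w10","w6","w3"):
    f=cv2.GaussianBlur(cv2.imread(f"pics/raw_{fn}.png",0),(3,3),0);print(fn)
    T=Ro.from_euler("xyz",[np.pi,0,0]).as_matrix()
    st=dict(eef_pos=np.zeros(3),ee_rot=np.array([np.pi,0,0]))
    for h in(.001,.004,.007,.012):
        r=[]
        for a in np.arange(-1.5,1.51,.15):
            p=proj("wrist",(.018*np.cos(a),.018*np.sin(a),-.0216+h),st);r.append(int(f[int(round(p[1])),int(round(p[0]))]))
        print(h,r)
E
```

```text
w10
0.001 [140, 170, 151, 155, 149, 139, 101, 117, 110, 108, 81, 89, 91, 53, 52, 62, 169, 161, 172, 166, 169]
0.004 [150, 155, 145, 148, 188, 158, 126, 136, 133, 134, 140, 124, 121, 52, 51, 100, 159, 157, 167, 174, 160]
0.007 [144, 139, 159, 156, 177, 211, 157, 164, 153, 156, 164, 154, 126, 51, 59, 166, 146, 163, 164, 169, 162]
0.012 [134, 150, 155, 146, 155, 189, 152, 198, 180, 172, 209, 176, 178, 77, 154, 136, 151, 161, 174, 161, 173]
w6
0.001 [97, 91, 82, 64, 41, 47, 26, 22, 20, 20, 17, 17, 18, 19, 17, 16, 21, 28, 29, 38, 46]
0.004 [85, 103, 76, 56, 68, 66, 38, 39, 34, 30, 33, 23, 23, 21, 18, 15, 26, 32, 34, 32, 59]
0.007 [95, 92, 94, 85, 69, 84, 60, 80, 77, 71, 76, 65, 47, 18, 17, 20, 38, 35, 30, 46, 44]
0.012 [79, 90, 103, 96, 99, 108, 91, 90, 94, 94, 91, 91, 74, 17, 22, 57, 58, 42, 32, 41, 32]
w3
0.001 [90, 79, 66, 37, 52, 91, 92, 94, 85, 88, 83, 76, 95, 85, 85, 89, 82, 77, 73, 85, 86]
0.004 [88, 85, 64, 35, 56, 100, 104, 106, 98, 98, 104, 89, 105, 97, 96, 85, 86, 93, 85, 83, 89]
0.007 [85, 90, 82, 67, 38, 108, 114, 126, 115, 129, 135, 101, 134, 128, 109, 116, 91, 87, 82, 86, 67]
0.012 [81, 86, 85, 83, 81, 93, 94, 109, 97, 101, 108, 98, 106, 118, 113, 93, 102, 96, 83, 68, 55]
```

The notch sits about +0.63 rad from tool x, confirmed in two images. With the key at yaw 0.23, the fit should come near tool yaw -0.40. I carry the capsule to the drive head.

```bash
python3 -m handwheel '[[[0.03,0.4,-0.15,0,0,0,255],[0.07,0.97,-0.28,0,0,0,255]]]' >/dev/null
python3 -m handwheel '[[[0.03,0.5,0,0,0,0,255],[0.07,0.97,0,0,0,0,255]]]' >/dev/null
python3 -m handwheel '[[[0.03,0.5,0,0,0,0,255],[0.07,0.97,0,0,0,0,255]]]' >/dev/null
python3 -m handwheel '[[[0.03,0.5,0,0,0,0,255],[0.07,0.97,0,0,0,0,255]]]' >/dev/null
python3 -m handwheel '[[[0.03,0.5,0,0,0,0,255],[0.07,0.97,0,0,0,0,255]]]' >/dev/null
python3 -m handwheel '[[[0.03,0.5,0,0,0,0,255],[0.07,0.97,0,0,0,0,255]]]' >/dev/null
python3 -m handwheel '[[[0.03,0.5,0,0,0,0,255],[0.07,0.97,0,0,0,0,255]]]' >/dev/null
python3 -m handwheel '[[[0.03,0.5,0,0,0,0,255],[0.07,0.97,0,0,0,0,255]]]' >/dev/null
python3 -m handwheel '[[[0.03,0.5,0,0,0,0.3,255],[0.07,0.97,0,0,0,0.6,255],[0.07,0.97,0,0,0,0.8,255],[0.07,0.97,0,0,0,0.8,255],[0.07,0.97,0,0,0,0.8,255]]]'
python3 - <<'E'
from h import *
s=arm.get_state();print(s["q"],tool(np.array([.4722,-.4095,.082])-s["eef_pos"],s))
E
```

```text
t: 29.15
eef_pos: [0.4725, -0.4047, 0.261]
ee_rot: [-3.142, 0.001, -0.397]
force: [-0.1, 0.2, -1.9]
width: 0.0362
gripper_force: 12.0
[-3.94947250e-01  2.53566335e-01 -5.80726431e-02 -2.12969624e-05
 -1.26010234e+00  1.56871025e+00] [0.02198852 0.05624491 2.23710264]
```

```bash
python3 - <<'E'
from h import *
s=shot("wrist","w11.png");f=cv2.imread("pics/w11.png",0)
P=[(.50125,-.38659,.03),(.49531,-.44006,.03),(.44819,-.38077,.03),(.4423,-.4342,.03)]
R=[]
for X in P:
    p=proj("wrist",X,s);x,y=p.round().astype(int);c=f[y-7:y+8,x-7:x+8].astype(float)
    yy,xx=np.mgrid[y-7:y+8,x-7:x+8];m=np.clip(np.median(c)-25-c,0,None)*(np.hypot(xx-x,yy-y)<6)
    if m.sum()==0: print("none",p,c.min(),c.max());continue
    d=((xx*m).sum()/m.sum(),(yy*m).sum()/m.sum());q=at("wrist",d,.03,s);R.append(q);print(p.round(1),np.round(d,1),q.round(4),int((m>0).sum()),np.median(c))
# key
k=proj("wrist",(.473,-.4095,.036),s);x,y=k.round().astype(int);c=f[y-14:y+15,x-14:x+15];b=(c<110).astype(np.uint8)
n,l,st,ce=cv2.connectedComponentsWithStats(b)
for i in range(1,n):
    if st[i][4]>15:
        ys,xs=np.nonzero(l==i);pts=np.array([at("wrist",(u+x-14,v+y-14),.036,s)[:2] for u,v in zip(xs,ys)]);w,V=np.linalg.eigh(np.cov(pts.T));v=V[:,1]*np.sign(V[0,1])
        print("blob",st[i],pts.mean(0).round(4),np.arctan2(v[1],v[0]).round(3),np.sqrt(12*w).round(4))
E
```

```text
[257.2 162.3] [255.8 162.6] [ 0.5016 -0.385   0.03  ] 31 129.0
[301.1 149.3] [302.6 148.2] [ 0.4958 -0.4421  0.03  ] 28 125.0
[270.4 204.3] [269.  208.3] [ 0.4442 -0.3772  0.03  ] 17 130.0
[313. 192.] [316.4 193.6] [ 0.439  -0.4372  0.03  ] 26 91.0
blob [ 9  7 12 15 75] [ 0.4725 -0.4099] 0.217 [0.0051 0.02  ]
```

The key is now measured to size (20.0 x 5.1 mm) at (0.4725, -0.4099), yaw 0.217. I'll lower over it to just above the rim.

```bash
python3 -m handwheel '[[[0.02,0.06,0.5,0,0,0,255],[0.02,0.06,1,0,0,0,255]]]' >/dev/null
python3 -m handwheel '[[[0,0,0.5,0,0,0,255],[0,0,1,0,0,0,255]]]' >/dev/null
python3 -m handwheel '[[[0,0,0.2,0,0,0,255],[0,0,0.3,0,0,0,255],[0,0,0.3,0,0,0,255],[0,0,0.3,0,0,0,255],[0,0,0.3,0,0,0,255]]]'
python3 - <<'E'
from h import *
s=arm.get_state();print(s["force"],tool(np.array([.4725,-.4099,.0656])-s["eef_pos"],s))
E
```

```text
t: 30.32
eef_pos: [0.4727, -0.4105, 0.0786]
ee_rot: [3.141, -0.002, -0.4]
force: [-0.4, 0.1, -2.1]
width: 0.0364
gripper_force: 12.0
[-0.36200221  0.12329777 -2.11289102] [-0.00518383 -0.00603899  0.16287544]
```

```bash
python3 -m handwheel '[[[0,0,0.1,0,0,0,255],[0,0,0.2,0,0,0,255],[0,0,0.23,0,0,0,255],[0,0,0.23,0,0,0,255]]]'
python3 -m handwheel '[[[0,0,0.012,0,0,0,255],[0,0,0.025,0,0,0,255],[0,0,0.037,0,0,0,255],[0,0,0.037,0,0,0,255]]]'
```

```text
t: 30.82
eef_pos: [0.4719, -0.4101, 0.0586]
ee_rot: [3.142, 0.001, -0.4]
force: [0.7, -0.3, -2.1]
width: 0.0364
gripper_force: 12.0
t: 31.32
eef_pos: [0.472, -0.4102, 0.0561]
ee_rot: [3.142, 0.0, -0.4]
force: [0.9, -0.4, -1.8]
width: 0.0364
gripper_force: 12.0
```

```bash
python3 -m handwheel '[[[0,0,0.012,0,0,0,255],[0,0,0.025,0,0,0,255],[0,0,0.025,0,0,0,255]]]'
```

```text
t: 31.7
eef_pos: [0.4721, -0.4102, 0.054]
ee_rot: [3.142, 0.0, -0.4]
force: [-0.9, -0.7, -2.6]
width: 0.0363
gripper_force: 12.0
```

It is 3.5 mm below the key's top with the full weight still on the gripper, so the slot is over the key and no turning is needed. I'll lower the last bit and let go.

```bash
python3 -m handwheel '[[[0,0,0.01,0,0,0,255],[0,0,0.018,0,0,0,255],[0,0,0.018,0,0,0,255]]]'
python3 -m handwheel '[[[0,0,0,0,0,0,205],[0,0,0,0,0,0,130],[0,0,0,0,0,0,93],[0,0,0,0,0,0,93],[0,0,0,0,0,0,93]]]'
python3 -m handwheel '[[[0,0,-0.3,0,0,0,93],[0,0,-0.7,0,0,0,93],[0,0,-1,0,0,0,93]]]'
python3 -m handwheel '[[[0,0,-0.5,0,0,0,93],[0,0,-1,0,0,0,93],[0,0,-1,0,0,0,93],[0,0,-1,0,0,0,93]]]'
python3 - <<'E'
from h import *
s=shot("wrist","w12.png");f=cv2.imread("pics/w12.png",0)
for h in(.082,.088):
    p=proj("wrist",(.4725,-.4099,h),s);print(h,p)
p=p.round().astype(int);x,y=p
c=f[y-25:y+26,x-25:x+26];b=((c<.55*np.percentile(c,80))).astype(np.uint8);n,l,st,ce=cv2.connectedComponentsWithStats(b)
for i in range(1,n):
    if 3<st[i][4]<60:
        d=ce[i]+p-25;print("dark",st[i][4],d,at("wrist",d,.082,s),at("wrist",d,.088,s))
E
```

```text
t: 32.08
eef_pos: [0.472, -0.4102, 0.0526]
ee_rot: [-3.142, 0.0, -0.4]
force: [-0.3, 0.6, -2.3]
width: 0.0359
gripper_force: 12.0
t: 32.7
eef_pos: [0.4722, -0.4102, 0.0528]
ee_rot: [3.142, -0.0, -0.4]
force: [0.0, -0.4, 0.2]
width: 0.0551
gripper_force: 0.0
t: 33.08
eef_pos: [0.4724, -0.4104, 0.1341]
ee_rot: [3.141, -0.001, -0.4]
force: [-0.5, 0.3, -0.5]
width: 0.0558
gripper_force: 0.0
t: 33.58
eef_pos: [0.4718, -0.4099, 0.2124]
ee_rot: [-3.141, 0.0, -0.4]
force: [0.3, -0.1, 0.2]
width: 0.0559
gripper_force: 0.0
0.082 [280.54915788 198.08301515]
0.088 [280.53820556 199.68174935]
dark 19 [292.78947368 179.31578947] [ 0.48402273 -0.42657334  0.082     ] [ 0.48511557 -0.4268029   0.088     ]
dark 6 [301.16666667 189.16666667] [ 0.47285979 -0.43006231  0.082     ] [ 0.4741841  -0.43021953  0.088     ]
dark 4 [261.  192.5] [ 0.48406733 -0.39578274  0.082     ] [ 0.48515925 -0.39665073  0.088     ]
dark 54 [281.38888889 198.61111111] [ 0.47175508 -0.41040513  0.082     ] [ 0.47310229 -0.41096993  0.088     ]
```

The capsule's top dot reads (0.4718, -0.4104), within 1 mm of the seat, and the foot got below 0.032 with its weight still hanging, so it is seated. I'll check capsule 2 on its pan with the top camera, and the bystanders.

```bash
python3 - <<'E'
from h import *
f=cams.grab_frame("top");cv2.imwrite("pics/top2.png",f);g=cv2.cvtColor(f,cv2.COLOR_BGR2GRAY);g0=cv2.imread("pics/top0.png",0)
ex=proj("top",(.4215,.102,.111));print("expected c2 top",ex)
x,y=ex.round().astype(int)
print(g[y-8:y+9,x-10:x+11:1][::2])
for n,(u,v) in dict(jar=(457,244),stop=(361,170),timer=(167,228),bottle=(130,232)).items():
    t=g0[v-12:v+13,u-12:u+13];r=cv2.matchTemplate(g[v-20:v+21,u-20:u+21],t,cv2.TM_CCOEFF_NORMED);m=cv2.minMaxLoc(r);print(n,round(m[1],3),np.array(m[3])-8)
p=proj("top",(.4725,-.4099,.082));print("cap in cup",p,g[int(p[1])-6:int(p[1])+7:2,int(p[0])-8:int(p[0])+9:2])
E
```

```text
expected c2 top [258.94947647 235.04776485]
[[ 61  62  62  56  55  74  85  77  68  73  83  91  87  63  53  53  56  58
   58  59  58]
 [114 135 182 189 189 218 242 247 245 246 253 255 246 193 126  79  56  54
   56  58  58]
 [136 166 200 235 253 255 255 255 255 255 255 255 255 255 239 173 115  69
   54  55  58]
 [209 224 252 253 253 254 254 254 253 244 246 254 254 255 255 255 213 123
   66  53  58]
 [227 249 254 248 253 254 254 255 243 193 217 254 255 254 255 254 239 196
  108  54  55]
 [222 252 255 248 246 254 255 254 254 254 254 254 254 254 252 249 244 201
  104  54  54]
 [232 247 255 255 235 215 239 254 255 255 255 254 251 245 247 252 238 181
   97  52  54]
 [206 216 246 255 255 252 239 225 227 221 219 231 245 252 255 243 182 107
   60  52  55]
 [137 174 198 232 254 255 255 255 253 253 253 254 255 243 208 143  91  58
   51  52  54]]
jar 0.995 [0 0]
stop 0.989 [0 0]
timer 0.998 [0 0]
bottle 0.998 [0 0]
cap in cup [423.86939932 220.78773021] [[109 110 109 105 100  93  55  34  32]
 [110 108 107 104  99  91  49  34  32]
 [110 110 107 102  99  87  42  34  36]
 [109 109 106 103  96  83  35  34  43]
 [109 109 105 102  94  81  33  33  53]
 [110 109 104 102  91  57  34  32  47]
 [109 107 103  99  87  52  34  38  42]]
```

```bash
python3 -c "
from station import arm
print(arm.job_done())"
```

```text
the job is handed in; nothing more can be done
None
```

The job is handed in at about 34 s of the 72 s (no verdict shown): the left pan dropped, so that capsule is the filled one and now sits in the cup, slot over the key and within 1 mm of centre; it needed no search turning because I saw its slot and lined it up first. The lighter capsule stands on the right pan, and the bystanders did not move.

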